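# Turn the glaze jar's tag to the reader

## Robot

A 6-joint arm with a two-finger parallel gripper is mounted at the origin on the work surface; the furniture and walls round the work are solid. World frame = base frame: x ahead of the robot, y to its left, z up, the work surface at z = 0. Lengths are in mm, angles in rad, forces in N, time in s.
With the tool pointing down it reaches from about 275 to 1000 mm from the base axis. Payload 8.4 kg.
Tool frame: the origin (TCP) lies between the finger pads, 19 mm behind the fingertips; this is the grasp point; z points along the fingers, y is the line along which they close (so a half turn about z gives the same grasp; the last joint's range is limited). The gripper opens to 85 mm and grips with 20 to 120 N. Pads are 22 mm wide; open, the fingers measure 114 mm over their backs; the gripper's body (76 mm by 85 mm) begins 54 mm behind the grasp point. The pads swing forward as they close: fully open they stand 13 mm farther back than shut.
Start: joints at [1.213, 0.353, 1.633, -0, 1.155, -0.002], TCP at [217.711, 585.858, 249.981] pointing down, gripper open.
Joint ranges: [-2.63, 2.63], [-0.92, 2.1], [0.06, 2.66], [-1.3, 4.44], [0, 2.69], [-3.02, 3.02]. Speed limits (rad/s): [2.22, 2.22, 2.79, 3.14, 3.14, 3.14].

## Interface

Orientations are given as [roll, pitch, yaw] about the fixed x, y, z axes, in that order (R = Rz(yaw) Ry(pitch) Rx(roll)).
In Python, from rig import telemetry, imaging, r gives the robot as it stands. The module is installed in compiled form; this text tells all that it offers.
- The arm moves only by the tool step_arm, never from a script. Its argument "moves" is a list of rows, each a list of 3 entries, a list of its own where there are three numbers: the turn, a rotation vector about the tool's x, y, z scaled (see below), then the shift along the tool's x, y, z scaled (see below), then the opening, from -1 (shut) to 1 (fully open). A call has 1 to 8 rows; each row is the pose to reach, as a shift and turn from the pose commanded when the call began, along the tool's axes at that moment; what a row does not reach only later rows make up. The controller multiplies each number of a shift by 200 mm and each number of a turn by 45 degrees. A row lasts 1/10 s, in which the tool goes at most 50 mm and 8.59 degrees, less where a joint would pass 70% of its speed; a pose out of reach is approached as far as the arm can. A call with a number of a shift or a turn outside -1 to 1 is refused whole. A call with a gripper value outside its range is refused whole. The fingers move at their own pace and stop on an object; "squeeze" is the grip in N (left out, the last holds). Time passes only in rows, so rows that repeat a pose let the fingers close. It gives the time, the measured TCP pose, the force, the opening and the grip force at its end, in the units of the state.
- telemetry.sense(): the state, without advancing time (a new reading comes with each control period).
- imaging.grab_frame(name): name is "scene" or "top" or "wrist"; returns the picture (384x512x3 uint8, red, green, blue); there is no depth.
- imaging.calibration(name): a dict with "fx", "fy", "cx", "cy" (pixels), "cam_to_world" (4x4, takes a point from camera to world coordinates). Camera axes: x right, y up, looking along -z (the intrinsics and any distortion apply to the point x, -y, -z); pixel columns grow to the right and rows downward; lengths in mm; the calibration is good to about 2 mm. A picture is of the moment at which its call begins: read the wrist's pose just before it. calibration takes no time and is no camera call; for the wrist camera it gives the pose at the moment of the call.
- r.sign_off(): hands the job in; it is judged then, once.
Trained networks look in the newest picture that a camera, given by its name, has taken for a name from the list of things; names that differ only in an ending like _2 or _b are one class to them, and where a whole thing is asked for, a point or a joint stands for the part that bears it (a point fixed in the world has none). Each returns a list of dicts, best first, with "conf" (0 to 1); they miss things now and then, are a little off and sometimes report something else, mostly with a low value. They report only what shows in the picture. A call takes as long as a camera call. They do not tell look-alikes from the thing itself.
- imaging.recognise(camera, name): "extent" ([left, top, width, height] in pixels, round what is visible of it).
- imaging.mark_of(camera, name): "xy" ([column, row] in pixels: a listed point, or the origin of a listed thing).
The state is a dict: "clock": time; "qpos": joint angles; "qvel": joint speeds; "joint_efforts": joint torques, N m; "eef_pos": TCP position; "tcp_rot": TCP orientation; "contact_force": force on the tool from outside, world axes, zero at the start; "wrist_torque": the same for the moment, N m; "opening": opening from 0.0 (shut) to 1.0 (fully open); "grasp_force": force on a finger pad.
Only numpy, scipy, OpenCV 4.12 (cv2) and the standard library are available. Lean on these libraries where they do the work, as an engineer would, in place of code of your own. Each camera call takes 0.05 s, during which the arm holds its last target. There are 200 camera calls.

## Task

Stand the lidded sample jar upright in the reading station, under the canopy and pushed back against both stop ribs, and turned so that the tag plate on its side squarely faces the reader window. Keep the jar upright the whole time, and leave the glaze pot, bowl, clay lump and dome where they are.

Things in the scene. Friction and masses are not known exactly. Their poses are not given: they have to be found in the camera images.
- station: fixed grey metal reading station; origin on the bench right under the seat, +x from the seat to the reader window, z up. Foot plate 8 mm thick, x -60 to +120 mm, y +-55 mm. Two stop ribs 12 mm high on the plate form a V, 48 degrees either side of +x, faces 24 mm from the seat's axis. Reader block 70 mm wide, its front with the window at x = +62 mm.
- seat (a point): the jar's place, on the foot plate's upper face (8 mm above the bench): a jar touching both ribs stands on it. Axes as the station: x to the reader window
- jar: loose white ceramic jar: cylinder 48 mm in diameter, 64 mm high, grey flat lid 47 mm in diameter up to 80 mm, 0.25 kg. Origin at the centre of its underside, z up, x towards the tag: a square steel plate 18 x 18 mm with a dot pattern, 16 to 34 mm above the underside. A raised ridge on the lid runs from the centre to the tag side. Slimmer and lower than the glaze pot.
- tag (a point): middle of the tag plate's outer face, 25.5 mm from the jar's axis and 25 mm above its underside
- glaze_pot: bystander: white plastic glaze pot with white ribbed lid, 60 mm in diameter, 86 mm high, origin at the centre of its underside
- bowl: bystander: glass bowl 106 mm in diameter, 63 mm high, origin at the centre of its underside
- lump: bystander: clay lump 43 x 34 x 22 mm, origin at its underside
- dome: bystander: white glazed dome 52 mm across, 21 mm high, origin at its underside
- canopy (a point): middle of the canopy's front lower edge, 12 mm to the open (-x) side of the seat's axis, 172 mm above the bench. The canopy is 70 mm wide in y, 20 mm thick and reaches from here back to the reader block, so a tool pointing straight down cannot reach the seat; one leaning back towards the open side by 30 to 45 degrees can.
Not all that is in view belongs to the job. Of the things that look like the station, the larger one is meant.

How it is judged (in metres and radians):
At the end, for the whole second after the job is handed in: the jar stands released and at rest on the foot plate, upright within 3 degrees, its axis within 4 mm of the seat (against both ribs), the tag facing the window within 0.17 rad (10 degrees) (horizontal distance between jar and seat below 0.004 m and z of jar in the frame of seat between -0.003 and 0.003 m and angle between jar's own z axis and vertical below 0.05 rad and angle between the x axis of jar and the x axis of seat, either way round below 0.17 rad and x of tag in the frame of seat above 0.015 m and linear speed of jar below 0.01 m/s); the robot touches nothing.
It fails at once if the jar is tipped more than 25 degrees (angle between jar's own z axis and vertical above 0.44 rad).
It fails at once if the glaze pot, bowl, clay lump or dome is moved more than 30 mm (distance of any of glaze_pot, bowl, lump, dome from where it was at the start of the episode above 0.03 m).
It also fails if it takes over 64 s, if anything falls off the work surface, if the arm or the gripper's body presses on something with over 40 N, if the wrist force passes 120 N, or if a joint passes its speed limit or range.

## Working session

There is one attempt and no reset: what is moved stays moved. The work goes in short steps, Python scripts to look and compute and a tool call to move; the robot and the scene stay as the last step left them, time stands still between calls to the robot, and variables do not carry over. Pictures are saved under pics/ and viewed, at most 10 in all, crops included, and the job is handed in when it is done.

Besides the shell and the picture viewer there is one more tool, called after ">>>" as name(argument=value, ...) on one line, values as JSON. step_arm: Moves the arm, as the interface text tells. Its arguments: {"type":"object","properties":{"moves":{"type":"array"},"squeeze":{"type":"number"}},"required":["moves"]}

```bash
mkdir -p pics
python3 - <<'E'
from rig import telemetry, imaging, r
import cv2,numpy as np
a=[]
for c in ["scene","top"]:
    im=imaging.grab_frame(c); a.append(im)
    k=imaging.calibration(c); print(c,k)
    for n in ["jar","tag","glaze_pot","seat","canopy","station","bowl","lump","dome"]:
        try:
            print(c,n,[(np.round(d["xy"]).tolist(),round(d["conf"],2)) for d in imaging.mark_of(c,n)])
        except Exception as e: print(n,e)
    cv2.imwrite(f"pics/{c}0.png",cv2.resize(im[:,:,::-1],(800,600),interpolation=cv2.INTER_CUBIC))
print(telemetry.sense())
E
```

```text
scene {'fx': 438.13430713531193, 'fy': 438.13430713531193, 'cx': 259.72691959238506, 'cy': 195.4196768499905, 'cam_to_world': array([[ 8.73528341e-01,  3.33835634e-01, -3.54262625e-01,
         1.43466485e+02],
       [-4.86626560e-01,  6.16765011e-01, -6.18704706e-01,
        -7.66973048e+02],
       [ 1.19511136e-02,  7.12849697e-01,  7.01215003e-01,
         9.87362549e+02],
       [ 0.00000000e+00,  0.00000000e+00,  0.00000000e+00,
         1.00000000e+00]])}
scene jar [([278.0, 237.0], 0.61)]
scene tag [([278.0, 242.0], 0.64)]
scene glaze_pot [([310.0, 313.0], 0.64)]
scene seat [([239.0, 187.0], 0.74), ([262.0, 147.0], 0.61)]
scene canopy [([261.0, 120.0], 0.71), ([230.0, 151.0], 0.62)]
scene station [([241.0, 193.0], 0.66)]
scene bowl [([149.0, 189.0], 0.78), ([240.0, 191.0], 0.45)]
scene lump [([270.0, 286.0], 0.73)]
scene dome [([319.0, 251.0], 0.67)]
top {'fx': 421.62231900476354, 'fy': 421.62231900476354, 'cx': 250.08623967301136, 'cy': 197.86351914652448, 'cam_to_world': array([[-2.29125542e-02,  9.95934760e-01, -8.71146879e-02,
         4.50288001e+02],
       [-9.9972871
[... 687 characters left out ...]
], 0.71)]
{'clock': 1.0, 'qpos': array([ 1.21262861e+00,  3.53012965e-01,  1.63340071e+00,  2.66835301e-05,
        1.15521013e+00, -2.40099717e-03]), 'qvel': array([ 0.0006267 ,  0.00168137, -0.00142881, -0.00095562, -0.00038021,
        0.00090978]), 'joint_efforts': array([ 2.20168149e-03, -6.05172729e+01, -3.42448425e+01,  1.24313365e-04,
        1.06579009e-03,  2.80901770e-05]), 'eef_pos': array([217.68576725, 585.86316517, 249.97255919]), 'tcp_rot': array([-3.14156156e+00, -2.44866249e-05,  2.78581516e+00]), 'contact_force': array([-0.00224778, -0.1555902 ,  0.62150769]), 'wrist_torque': array([-0.02940757, -0.00082919,  0.03789454]), 'grasp_force': 0.0, 'opening': 1.0026046824951687}
```

View pics/scene0.png

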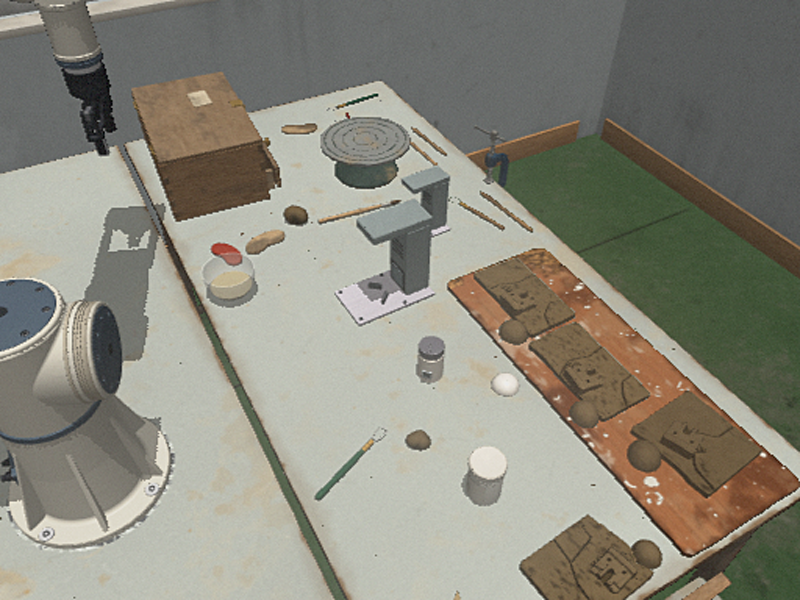

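View pics/top0.png

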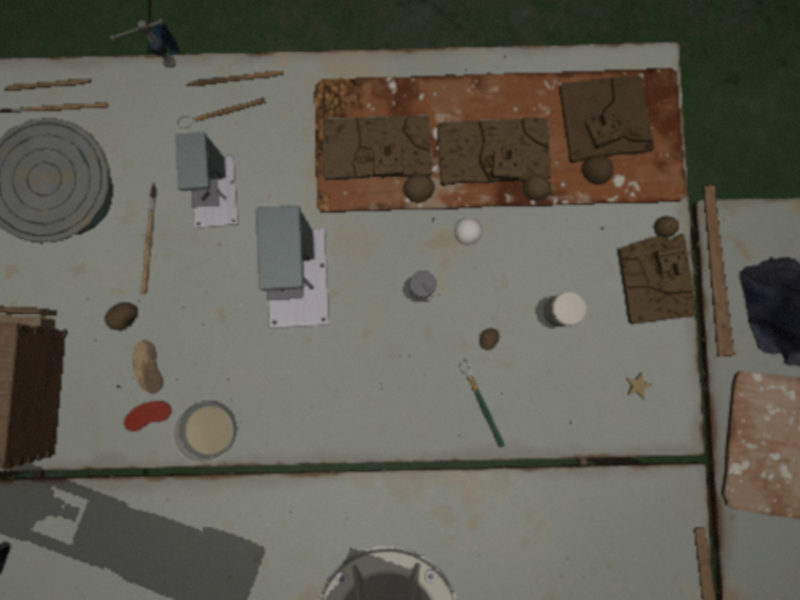

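The jar is the small pot with a grey lid at scene (275,222) and top (269,183), both in native pixels. It could be confused with:
- the glaze pot, which is bigger with a white lid, at scene (311,305) and top (363,198)
- the dome at scene (323,246)

The real station is the larger, nearer one at scene (240,190) and top (190,178). The decoy is the smaller one at scene (270,140) and top (132,122). I'll check the jar in a close crop and triangulate.

```bash
cat > h.py <<'E'
import numpy as np, cv2
from rig import telemetry, imaging, r
from scipy.spatial.transform import Rotation as Ro
def ray(c,xy,k=None):
    k=k or imaging.calibration(c); T=k["cam_to_world"]
    d=T[:3,:3]@np.array([(xy[0]-k["cx"])/k["fx"],-(xy[1]-k["cy"])/k["fy"],-1.]); return T[:3,3],d/np.linalg.norm(d)
def atz(c,xy,z,k=None):
    o,d=ray(c,xy,k); return o+d*(z-o[2])/d[2]
def proj(c,P,k=None):
    k=k or imaging.calibration(c); T=k["cam_to_world"]
    p=(np.atleast_2d(P)-T[:3,3])@T[:3,:3]
    return np.c_[k["cx"]+k["fx"]*p[:,0]/-p[:,2],k["cy"]-k["fy"]*p[:,1]/-p[:,2]]
def tri(rays):
    A=0;b=0
    for o,d in rays:
        M=np.eye(3)-np.outer(d,d);A=A+M;b=b+M@o
    return np.linalg.solve(A,b)
def tool(head,tilt,rollpi=False):
    # z along fingers: horizontally towards head, tilt from straight down; y horizontal
    z=np.array([np.sin(tilt)*np.cos(head),np.sin(tilt)*np.sin(head),-np.cos(tilt)])
    y=np.array([-np.sin(head),np.cos(head),0])*(-1 if rollpi else 1)
    return np.c_[np.cross(y,z),y,z]
def go(P,R):
    s=telemetry.sense(); R0=Ro.from_euler("xyz",s["tcp_rot"]).as_matrix()
    sh=R0.T@(np.array(P)-s["eef_pos"])/200; t=Ro.from_matrix(R0.T@R).as_rotvec()/(np.pi/4)
    print("turn",np.round(t,3).tolist(),"shift",np.round(sh,3).tolist(),"q",np.round(s["qpos"],2),"pos",np.round(s["eef_pos"],1))
E
python3 - <<'E'
from h import *
S={"jar":[(278,237),(268,187)],"tag":[(278,242),(274,187)],"pot":[(310,313),(355,199)],"seat":[(239,187),(187,192)],"canopy":[(230,151),(179,184)],"lump":[(270,286),(309,217)],"dome":[(319,251),(299,149)],"bowl":[(149,189),(133,273)]}
for n,(a,b) in S.items():
    print(n,np.round(tri([ray("scene",a),ray("top",b)])),end=" ")
print(np.round([atz("top",(269,183),80),atz("scene",(276,218),80),atz("top",(187,192),8),atz("scene",(239,187),8),atz("top",(179,184),172),atz("scene",(230,151),172)]))
im=imaging.grab_frame("scene");im2=imaging.grab_frame("top")
f=lambda i,x,y:cv2.resize(i[y-40:y+40,x-50:x+50,::-1],(400,300),interpolation=cv2.INTER_CUBIC)
cv2.imwrite("pics/c1.png",np.vstack([np.hstack([f(im,276,228),f(im2,269,183)]),np.hstack([f(im,245,170),f(im2,190,175)])]))
E
```

```text
jar [594. -75.   6.] tag [590. -90.   3.] pot [ 548. -324.   -4.] seat [585. 158.  18.] canopy [576. 160. 168.] lump [ 503. -193.  -24.] dome [ 696. -165.  -17.] bowl [346. 328. -25.] [[589. -71.  80.]
 [598. -67.  80.]
 [577. 163.   8.]
 [598. 163.   8.]
 [581. 158. 172.]
 [569. 158. 172.]]
```

View pics/c1.png

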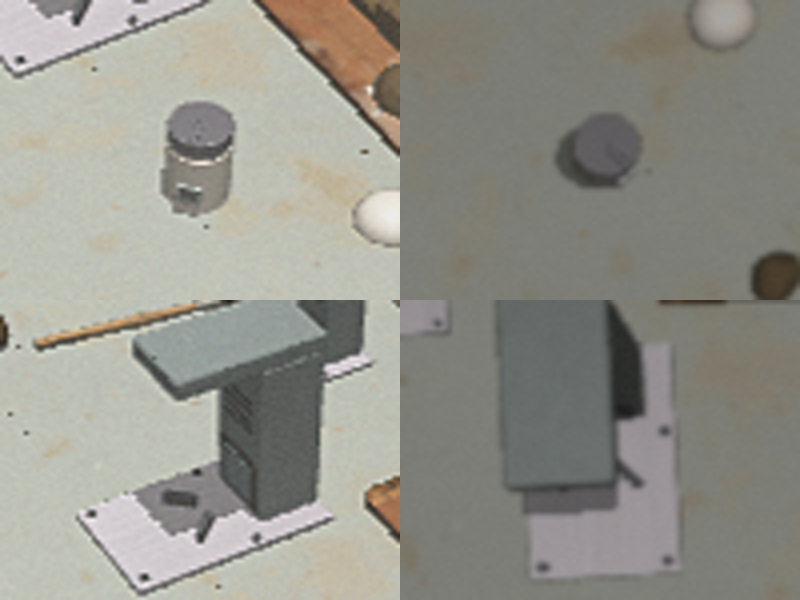

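The crop confirms the jar: the tag plate shows at crop (187,193), and the lid ridge in the top view points towards about −x−y. The big station opens towards the robot. The tag faces away from the station's direction, so I'll first turn the jar in place with a vertical grasp, then regrasp it tilted. Next I'll move above the jar.

Run:
```python
from h import *
go((593,-70,330),tool(np.radians(-141),0))
k=imaging.calibration("wrist"); s=telemetry.sense();R0=Ro.from_euler("xyz",s["tcp_rot"]).as_matrix()
T=k["cam_to_world"];print(k["fx"],np.round(R0.T@(T[:3,3]-s["eef_pos"])),np.round(R0.T@T[:3,:3],2))
c=lambda x,y:atz("top",(140+(x-400)/4,135+(y-300)/4),8)
a,b,d=c(543,567),c(668,560),c(665,430);print(a,b,d)
```

```text
turn [-0.0, 0.0, 2.68] shift [-2.901, -2.42, -0.4] q [ 1.21  0.35  1.63 -0.    1.16 -0.  ] pos [217.7 585.9 250. ]
297.33885990838235 [  78.   -1. -126.] [[-0.    0.95  0.3 ]
 [ 1.    0.   -0.  ]
 [-0.    0.3  -0.95]]
[549.8371777  195.50784796   8.        ] [552.80012981 105.41241165   8.        ] [647.4128166  106.26229423   8.        ]
```

>>> step_arm(moves=[[[0, 0, 0], [-0.967, -0.807, -0.133], 1], [[0, 0, 0], [-0.967, -0.807, -0.133], 1], [[0, 0, 0], [-0.967, -0.807, -0.133], 1], [[0, 0, 0], [-0.967, -0.807, -0.133], 1], [[0, 0, 0], [-0.967, -0.807, -0.133], 1], [[0, 0, 0], [-0.967, -0.807, -0.133], 1], [[0, 0, 0], [-0.967, -0.807, -0.133], 1]])

```text
clock: 1.8
eef_pos: [343.5, 366.4, 277.0]
tcp_rot: [3.141, 0.0, 2.783]
contact_force: [-1.0, 0.4, -0.2]
opening: 0.997
grasp_force: 0.0
```

>>> step_arm(moves=[[[0, 0, 0], [-0.967, -0.807, -0.133], 1], [[0, 0, 0], [-0.967, -0.807, -0.133], 1], [[0, 0, 0], [-0.967, -0.807, -0.133], 1], [[0, 0, 0], [-0.967, -0.807, -0.133], 1], [[0, 0, 0], [-0.967, -0.807, -0.133], 1], [[0, 0, 0], [-0.967, -0.807, -0.133], 1], [[0, 0, 0], [-0.967, -0.807, -0.133], 1]])

```text
clock: 2.5
eef_pos: [468.3, 148.8, 303.0]
tcp_rot: [3.141, -0.0, 2.784]
contact_force: [0.7, 1.3, -0.2]
opening: 1.0
grasp_force: 0.0
```

>>> step_arm(moves=[[[0, 0, 0], [-0.967, -0.807, -0.133], 1], [[0, 0, 0], [-0.967, -0.807, -0.133], 1], [[0, 0, 0], [-0.967, -0.807, -0.133], 1], [[0, 0, 0], [-0.967, -0.807, -0.133], 1], [[0, 0, 0], [-0.967, -0.807, -0.133], 1], [[0, 0, 0], [-0.967, -0.807, -0.133], 1], [[0, 0, 0], [-0.967, -0.807, -0.133], 1]])

```text
clock: 3.2
eef_pos: [593.3, -68.7, 328.9]
tcp_rot: [3.141, -0.002, 2.786]
contact_force: [-0.4, 0.9, -0.3]
opening: 0.997
grasp_force: 0.0
```

>>> step_arm(moves=[[[0, 0, 0.9], [0, 0, 0], 1], [[0, 0, 0.9], [0, 0, 0], 1], [[0, 0, 0.9], [0, 0, 0], 1], [[0, 0, 0.9], [0, 0, 0], 1], [[0, 0, 0.9], [0, 0, 0], 1]])

```text
clock: 3.7
eef_pos: [592.2, -66.8, 329.4]
tcp_rot: [-3.141, -0.001, 2.076]
contact_force: [-0.3, 0.5, 0.6]
opening: 1.002
grasp_force: 0.0
```

>>> step_arm(moves=[[[0, 0, 0.9], [0, 0, 0], 1], [[0, 0, 0.9], [0, 0, 0], 1], [[0, 0, 0.9], [0, 0, 0], 1], [[0, 0, 0.9], [0, 0, 0], 1], [[0, 0, 0.9], [0, 0, 0], 1]])

```text
clock: 4.2
eef_pos: [592.2, -66.7, 329.4]
tcp_rot: [-3.14, -0.001, 1.369]
contact_force: [0.1, 0.1, -1.1]
opening: 0.998
grasp_force: 0.0
```

>>> step_arm(moves=[[[0, 0, 0.9], [0, 0, 0], 1], [[0, 0, 0.9], [0, 0, 0], 1], [[0, 0, 0.9], [0, 0, 0], 1], [[0, 0, 0.9], [0, 0, 0], 1], [[0, 0, 0.9], [0, 0, 0], 1], [[0, 0, 0.9], [0, 0, 0], 1]])

```text
clock: 4.8
eef_pos: [592.3, -67.1, 329.5]
tcp_rot: [-3.14, 0.0, 0.667]
contact_force: [-0.8, 0.8, -0.2]
opening: 1.001
grasp_force: 0.0
```

Run:
```python
from h import *
go((593,-70,330),tool(np.radians(-141),0))
print(telemetry.sense()["clock"])
k=imaging.calibration("wrist");im=imaging.grab_frame("wrist")
for n in ["jar","tag","seat","canopy"]:
    print(n,[(np.round(d["xy"],1).tolist(),round(d["conf"],2),np.round(atz("wrist",d["xy"],{"jar":0,"tag":25,"seat":8,"canopy":172}[n],k)[:2])) for d in imaging.mark_of("wrist",n)])
cv2.imwrite("pics/w1.png",cv2.resize(im[:,:,::-1],(800,600),interpolation=cv2.INTER_CUBIC));np.save("w1.npy",im);import pickle;pickle.dump(k,open("w1.pkl","wb"))
```

```text
turn [-0.002, 0.0, -0.018] shift [-0.006, 0.014, -0.003] q [-0.12  0.24  1.6   0.    1.29  0.79] pos [592.3 -67.1 329.5]
4.8
jar [([260.7, 156.0], 0.83, array([589., -75.])), ([128.8, 54.9], 0.47, array([587., 159.]))]
tag []
seat [([128.8, 53.8], 0.88, array([589., 156.])), ([283.2, 245.2], 0.41, array([ 496., -197.]))]
canopy [([42.7, 37.8], 0.92, array([578., 156.]))]
```

View pics/w1.png

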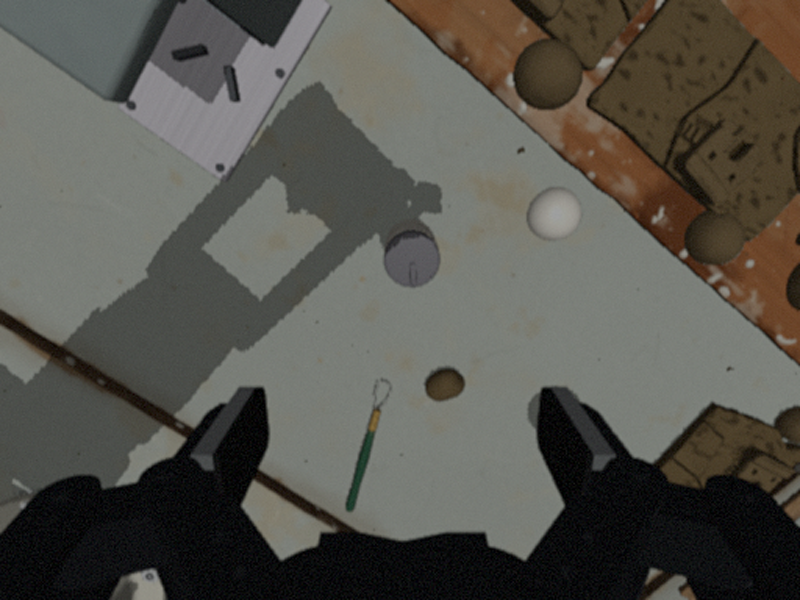

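Run:
```python
from h import *
import pickle
k=pickle.load(open("w1.pkl","rb"));f=.64
for xy,z in [((412,258.5),80),((412,264),82),((412,284),82),((131,105),8),((221,168),8),((280,73),8)]:
    print(xy,np.round(atz("wrist",np.array(xy)*f,z,k),1))
im=np.load("w1.npy")
cv2.imwrite("pics/w1c.png",np.hstack([cv2.resize(im[140:190,238:288,::-1],(400,400),interpolation=cv2.INTER_CUBIC),cv2.resize(im[0:120,70:190,::-1],(400,400),interpolation=cv2.INTER_CUBIC)]))
```

```text
(412, 258.5) [593.1 -75.9  80. ]
(412, 264) [589.8 -78.5  82. ]
(412, 284) [576.5 -89.1  82. ]
(131, 105) [535.9 197.    8. ]
(221, 168) [539.1 105.5   8. ]
(280, 73) [639.5 106.9   8. ]
```

View pics/w1c.png

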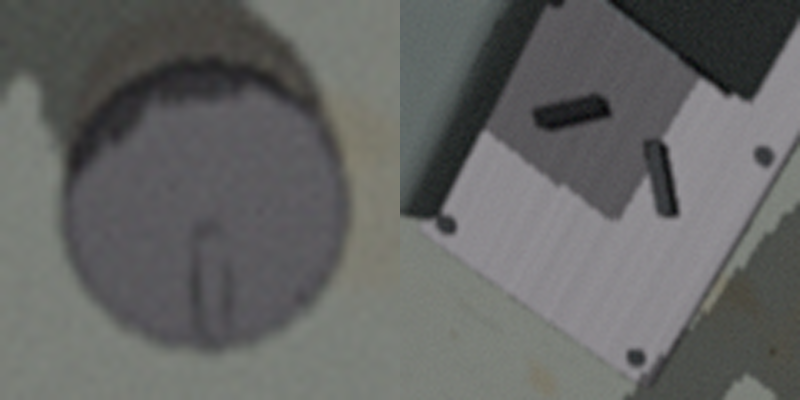

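The lid centre is at w1 pixel (412,259) and the ridge runs straight down the image, so the tag heading is about −141°, matching the tool. I'll descend partway and re-measure.

>>> step_arm(moves=[[[0, 0, -0.015], [-0.022, 0.033, 0.7], 1], [[0, 0, -0.015], [-0.022, 0.033, 0.7], 1], [[0, 0, -0.015], [-0.022, 0.033, 0.7], 1], [[0, 0, -0.015], [-0.022, 0.033, 0.7], 1], [[0, 0, -0.015], [-0.022, 0.033, 0.7], 1]])

```text
clock: 5.55
eef_pos: [593.7, -78.0, 190.3]
tcp_rot: [-3.141, 0.001, 0.678]
contact_force: [0.6, 0.1, 0.1]
opening: 1.004
grasp_force: 0.0
```

Run:
```python
from h import *
k=imaging.calibration("wrist");im=imaging.grab_frame("wrist")
for n in ["jar","tag"]:
    print(n,[(np.round(d["xy"],1).tolist(),round(d["conf"],2),np.round(atz("wrist",d["xy"],{"jar":0,"tag":25}[n],k)[:2])) for d in imaging.mark_of("wrist",n)])
c=proj("wrist",[593,-75,80],k)[0];print(c)
g=cv2.medianBlur(cv2.cvtColor(im,cv2.COLOR_RGB2GRAY),3)
h=cv2.HoughCircles(g,cv2.HOUGH_GRADIENT,1.5,60,param1=80,param2=20,minRadius=20,maxRadius=60)
for x,y,rr in (h[0] if h is not None else []): print(x,y,rr,atz("wrist",(x,y),80,k)[:2])
cv2.imwrite("pics/w2.png",im[:,:,::-1])
go((593,-75,50),tool(np.radians(-141),0))
```

```text
jar [([255.8, 170.4], 0.74, array([594., -75.]))]
tag [([54.5, 25.5], 0.3, array([590., 146.]))]
[254.40947474 193.74133465]
255.75 192.75 27.5 [594.37475158 -75.3284196 ]
374.25 2.25 52.550003 [753.42066435 -52.84015398]
168.75 303.75 54.199997 [457.23742724 -80.02400559]
456.75 90.75 45.949997 [ 751.3270019  -142.55864466]
386.25 143.25 26.75 [ 690.92003101 -129.96136442]
347.25 305.25 54.199997 [ 561.63771012 -212.1985476 ]
71.25 56.25 42.5 [591.47901025  94.17525023]
462.75 345.75 41.75 [ 598.92486544 -334.62751524]
50.25 252.75 57.5 [436.114976   32.0821189]
498.75 36.75 55.85 [ 793.79526493 -137.33182601]
164.25 180.75 48.949997 [555.31419307 -10.31005273]
114.75 240.75 44.300003 [482.39436613  -6.58273933]
264.75 341.25 49.25 [ 479.97680651 -178.34847358]
149.25 114.75 57.5 [592.10961541  27.69342574]
222.75 138.75 40.85 [612.85397364 -27.27236038]
53.25 344.25 40.4 [345.27975478 -17.29928222]
477.75 149.25 37.4 [ 733.08465068 -189.95461585]
333.75 71.25 28.7 [703.54224142 -61.43899825]
153.75 41.25 25.25 [637.37735633  52.75955483]
413.25 249.75 50.9 [ 640.44535765 -216.84450953]
108.75 317.25 23.6 [408.2152233  -43.74856131]
turn [0.004, -0.004, -0.004] shift [-0.001, -0.021, 0.713] q [-0.13  0.37  1.74  0.    1.02  0.76] pos [595.2 -78.1 192.5]
```

View pics/w2.png

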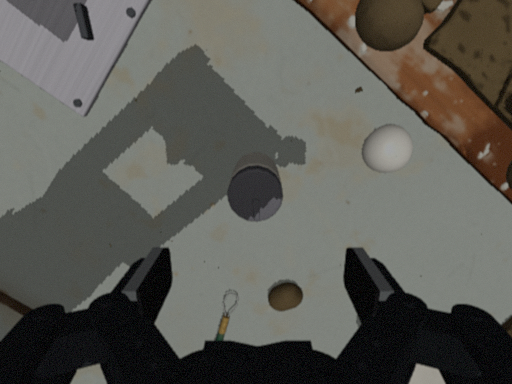

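>>> step_arm(moves=[[[0, 0, 0], [0.005, -0.012, 0.2], 1], [[0, 0, 0], [0.005, -0.012, 0.4], 1], [[0, 0, 0], [0.005, -0.012, 0.6], 1], [[0, 0, 0], [0.005, -0.012, 0.7], 1], [[0, 0, 0], [0.005, -0.012, 0.7], 1]])

```text
clock: 6.2
eef_pos: [592.2, -75.3, 48.8]
tcp_rot: [-3.14, 0.002, 0.677]
contact_force: [-1.4, -0.5, 0.1]
opening: 1.0
grasp_force: 0.0
```

>>> step_arm(moves=[[[0, 0, 0], [0, 0, 0], -0.2], [[0, 0, 0], [0, 0, 0], -0.5], [[0, 0, 0], [0, 0, 0], -0.8], [[0, 0, 0], [0, 0, 0], -0.8], [[0, 0, 0], [0, 0, 0], -0.8], [[0, 0, 0], [0, 0, 0], -0.8]], squeeze=30)

```text
clock: 6.8
eef_pos: [594.3, -75.7, 52.1]
tcp_rot: [3.139, -0.002, 0.677]
contact_force: [-2.3, 0.9, 7.7]
opening: 0.549
grasp_force: 29.8
```

Gripped at 47 mm. I'll lift it slightly and twist it about 142° anticlockwise.

>>> step_arm(moves=[[[0, 0, 0], [0, 0, -0.05], -0.8], [[0, 0, -0.79], [0, 0, -0.05], -0.8], [[0, 0, -0.79], [0, 0, -0.05], -0.8], [[0, 0, -0.79], [0, 0, -0.05], -0.8], [[0, 0, -0.79], [0, 0, -0.05], -0.8], [[0, 0, -0.79], [0, 0, -0.05], -0.8], [[0, 0, -0.79], [0, 0, -0.05], -0.8]])

```text
clock: 7.5
eef_pos: [593.0, -75.6, 60.5]
tcp_rot: [3.141, -0.0, 1.294]
contact_force: [0.1, -0.4, -3.0]
opening: 0.549
grasp_force: 31.9
```

>>> step_arm(moves=[[[0, 0, -0.79], [0, 0, 0], -0.8], [[0, 0, -0.79], [0, 0, 0], -0.8], [[0, 0, -0.79], [0, 0, 0], -0.8], [[0, 0, -0.79], [0, 0, 0], -0.8], [[0, 0, -0.79], [0, 0, 0], -0.8]])

```text
clock: 8.0
eef_pos: [592.8, -75.5, 60.1]
tcp_rot: [3.141, 0.0, 1.918]
contact_force: [-0.3, 0.4, -2.9]
opening: 0.549
grasp_force: 31.9
```

>>> step_arm(moves=[[[0, 0, -0.79], [0, 0, 0], -0.8], [[0, 0, -0.79], [0, 0, 0], -0.8], [[0, 0, -0.79], [0, 0, 0], -0.8], [[0, 0, -0.79], [0, 0, 0], -0.8], [[0, 0, -0.79], [0, 0, 0], -0.8]])

```text
clock: 8.5
eef_pos: [592.8, -75.5, 60.0]
tcp_rot: [3.142, 0.0, 2.536]
contact_force: [-0.1, 0.6, -3.3]
opening: 0.547
grasp_force: 31.9
```

>>> step_arm(moves=[[[0, 0, -0.79], [0, 0, 0], -0.8], [[0, 0, -0.79], [0, 0, 0], -0.8], [[0, 0, -0.79], [0, 0, 0], -0.8], [[0, 0, -0.79], [0, 0, 0], -0.8], [[0, 0, -0.79], [0, 0, 0], -0.8], [[0, 0, -0.79], [0, 0, 0], -0.8]])

```text
clock: 9.1
eef_pos: [592.8, -75.5, 59.8]
tcp_rot: [-3.142, 0.0, -3.132]
contact_force: [0.0, -0.2, -2.9]
opening: 0.55
grasp_force: 31.9
```

Run:
```python
from h import *
go((594,-75,50),tool(np.radians(1.2),0))
```

```text
turn [-0.0, 0.0, -0.014] shift [-0.006, 0.003, 0.049] q [-0.13  0.55  1.82  0.    0.77 -1.71] pos [592.8 -75.5  59.8]
```

>>> step_arm(moves=[[[0, 0, -0.014], [0, 0, 0.03], -0.8], [[0, 0, -0.014], [0, 0, 0.048], -0.8], [[0, 0, -0.014], [0, 0, 0.048], -0.8], [[0, 0, -0.014], [0, 0, 0.048], 1], [[0, 0, -0.014], [0, 0, 0.048], 1], [[0, 0, -0.014], [0, 0, 0.048], 1], [[0, 0, -0.014], [0, 0, 0.048], 1], [[0, 0, -0.014], [0, 0, 0.048], 1]])

```text
clock: 9.9
eef_pos: [592.7, -75.5, 50.0]
tcp_rot: [3.142, -0.0, -3.114]
contact_force: [-0.1, -0.9, -0.7]
opening: 1.0
grasp_force: 0.0
```

>>> step_arm(moves=[[[0, 0, 0], [0, 0, -0.2], 1], [[0, 0, 0], [0, 0, -0.4], 1], [[0, 0, 0], [0, 0, -0.75], 1], [[0, 0, 0], [0, 0, -0.75], 1], [[0, 0, 0], [0, 0, -0.75], 1]])

```text
clock: 10.4
eef_pos: [594.9, -75.8, 204.0]
tcp_rot: [-3.141, 0.006, -3.114]
contact_force: [-0.2, -1.2, -1.3]
opening: 1.0
grasp_force: 0.0
```

Run:
```python
from h import *
h=np.radians(1.2);t=np.radians(40);R=tool(h,t)
go(np.array([594,-75,52])-140*R[:,2],R)
k=imaging.calibration("wrist");im=imaging.grab_frame("wrist")
for n in ["jar","tag"]:
    print(n,[(np.round(d["xy"],1).tolist(),round(d["conf"],2),np.round(atz("wrist",d["xy"],{"jar":0,"tag":25}[n],k)[:2])) for d in imaging.mark_of("wrist",n)])
cv2.imwrite("pics/w3.png",im[:,:,::-1])
```

```text
turn [0.002, -0.881, 0.009] shift [0.456, 0.008, 0.221] q [-0.13  0.36  1.74  0.    1.04 -1.73] pos [594.9 -75.8 204. ]
jar [([258.3, 168.7], 0.86, array([594., -75.]))]
tag []
```

View pics/w3.png

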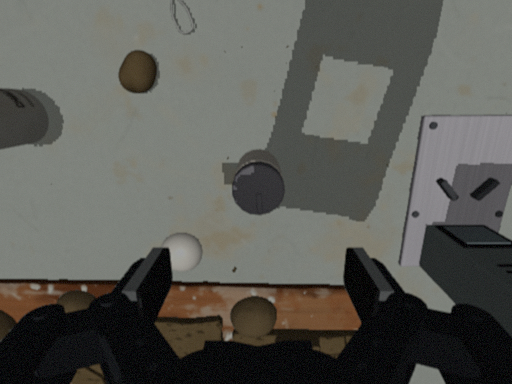

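The ridge at (260,200) points down the image, i.e. world +x, so the tag now faces the way the station needs. I'll tilt the tool 40°.

>>> step_arm(moves=[[[0, -0.19, 0], [0.1, 0.0, 0.0], 1], [[0, -0.38, 0], [0.25, 0.0, 0.05], 1], [[0, -0.57, 0], [0.35, 0.004, 0.1], 1], [[0, -0.76, 0], [0.45, 0.006, 0.2], 1], [[0, -0.881, 0.009], [0.456, 0.008, 0.221], 1], [[0, -0.881, 0.009], [0.456, 0.008, 0.221], 1], [[0, -0.881, 0.009], [0.456, 0.008, 0.221], 1]])

```text
clock: 11.25
eef_pos: [509.2, -66.7, 179.8]
tcp_rot: [3.123, 0.632, -3.123]
contact_force: [1.0, 0.6, -0.3]
opening: 0.999
grasp_force: 0.0
```

Run:
```python
from h import *
h=np.radians(1.2);t=np.radians(40);R=tool(h,t)
go(np.array([594,-75,50]),R)
k=imaging.calibration("wrist");im=imaging.grab_frame("wrist")
for n in ["jar","tag"]:
    print(n,[(np.round(d["xy"],1).tolist(),round(d["conf"],2),np.round(atz("wrist",d["xy"],{"jar":0,"tag":25}[n],k)[:2])) for d in imaging.mark_of("wrist",n)])
print(proj("wrist",[[594,-75,0],[594,-75,80]],k))
a=im[:,:,::-1].copy();
for p in proj("wrist",[[594+23.5*np.cos(u),-75+23.5*np.sin(u),z] for u in np.arange(0,6.28,.2) for z in (0,80)],k): cv2.circle(a,tuple(int(v) for v in p),1,(0,0,255),-1)
cv2.imwrite("pics/w4.png",a)
# rough station from w3-like pose unavailable; top view dots already used
```

```text
turn [0.022, -0.084, -0.003] shift [0.042, -0.064, 0.773] q [-0.24  0.1   2.35  1.14  0.19 -2.91] pos [509.2 -66.7 179.8]
jar [([243.0, 136.3], 0.7, array([593., -77.]))]
tag []
[[245.12162576 137.13142268]
 [244.4415724  198.408937  ]]
```

View pics/w4.png

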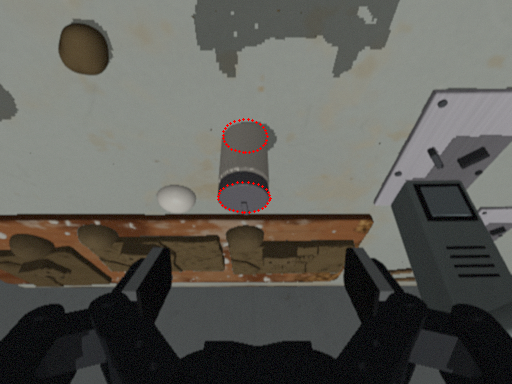

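The model outline fits the jar. But the wrist is near its singularity (j5 = 0.19) and j6 is at its limit. I'll fit the kinematics quickly and choose the flipped wrist branch.

```bash
cat > kin.py <<'E'
import numpy as np
from h import tool,Ro
from scipy.optimize import least_squares
def chain(q,p):
    a,h,L1,e,L2,d=p
    Y=lambda t:Ro.from_euler("y",t).as_matrix(); Z=lambda t:Ro.from_euler("z",t).as_matrix()
    R=Z(q[0]);P=R@[a,0,h];R=R@Y(q[1]);P=P+R@[0,0,L1];R=R@Y(q[2]);P=P+R@[e,0,L2]
    R=R@Z(SG[0]*q[3])@Y(q[4])@Z(SG[1]*q[5]);return P+R@[0,0,d],R@Z(np.pi/2)
SG=[1,1]
D=[([1.21262861,.353012965,1.63340071,0,1.15521013,-.0024],(217.69,585.86,249.97),(-3.14156,0,2.78582)),
([-.12,.24,1.6,0,1.29,.79],(592.3,-67.1,329.5),(-3.14,0,.667)),
([-.13,.37,1.74,0,1.02,.76],(595.2,-78.1,192.5),(-3.14,0,.678)),
([-.13,.55,1.82,0,.77,-1.71],(592.8,-75.5,59.8),(-3.142,0,-3.132)),
([-.13,.36,1.74,0,1.04,-1.73],(594.9,-75.8,204.),(-3.141,.006,-3.114)),
([-.24,.1,2.35,1.14,.19,-2.91],(509.2,-66.7,179.8),(3.123,.632,-3.123))]
def res(p,w=1):
    o=[]
    for q,P,e in D:
        x,R=chain(q,p);o+=list(x-P)+list(60*(R-Ro.from_euler("xyz",e).as_matrix()).ravel())
    return np.array(o)
best=None
for s in ([1,1],[1,-1],[-1,1],[-1,-1]):
    SG[:]=s;f=least_squares(res,[0,400,450,0,450,200])
    if best is None or f.cost<best[0]: best=(f.cost,s[:],f.x)
SG[:]=best[1];p=best[2]
lo=np.array([-2.63,-.92,.06,-1.3,0,-3.02]);hi=np.array([2.63,2.1,2.66,4.44,2.69,3.02])
def ik(P,R,q0):
    f=least_squares(lambda q:np.r_[chain(q,p)[0]-P,200*(chain(q,p)[1]-R).ravel()],np.clip(q0,lo+.01,hi-.01),bounds=(lo,hi),x_scale=.1)
    return f.x,np.sqrt(2*f.cost)
E
python3 - <<'E'
from kin import *
import kin
print(best,np.round(res(p)[:3]),np.round(res(p)[-12:]))
for P in [(594,-75,52),(590,157,60),(509,-67,180),(480,160,190)]:
    for t in (35,40,45):
        for rp in (0,1):
            b=min((ik(np.array(P),tool(.02,np.radians(t),rp),q0) for q0 in ([0,.5,2,.1,.2,1.5],[0,.5,2,.1,.2,-1.5],[0,.5,2,3,.2,1.5],[0,.5,2,3,.2,-1.5])),key=lambda v:v[1])
            print(P,t,rp,np.round(b[0],2),round(b[1],2))
E
```

```text
(np.float64(38.85547264440791), [1, 1], array([  6.11513329, 293.07867707, 562.39788052,  58.26646808,
       487.72874491, 322.13875298])) [ 1. -2. -2.] [-0. -1.  0. -0.  0. -0.  0. -0.  0.  0.  0.  0.]
(594, -75, 52) 35 0 [-0.19  0.5   2.23  2.58  0.23  1.95] 0.0
(594, -75, 52) 35 1 [-0.19  0.5   2.23  2.58  0.23 -1.19] 0.0
(594, -75, 52) 40 0 [-0.2   0.53  2.28  2.75  0.38  1.77] 0.0
(594, -75, 52) 40 1 [-0.2   0.53  2.28  2.75  0.38 -1.37] 0.0
(594, -75, 52) 45 0 [-0.21  0.57  2.32  2.82  0.54  1.68] 0.0
(594, -75, 52) 45 1 [-0.21  0.57  2.32  2.82  0.54 -1.46] 0.0
(590, 157, 60) 35 0 [0.36 0.49 2.2  4.12 0.23 0.89] 0.0
(590, 157, 60) 35 1 [ 0.36  0.49  2.2   4.12  0.23 -2.25] 0.0
(590, 157, 60) 40 0 [0.38 0.52 2.24 3.83 0.36 1.19] 0.0
(590, 157, 60) 40 1 [ 0.38  0.52  2.24  3.83  0.36 -1.95] 0.0
(590, 157, 60) 45 0 [0.4  0.56 2.28 3.7  0.51 1.34] 0.0
(590, 157, 60) 45 1 [ 0.4   0.56  2.28  3.7   0.51 -1.8 ] 0.0
(509, -67, 180) 35 0 [-0.21  0.1   2.34  0.9   0.17 -2.65] 0.0
(509, -67, 180) 35 1 [-0.21  0.1   2.34  0.9   0.17  0.49] 0.0
(509, -67, 180) 40 0 [-0.23  0.1   2.4   1.82  0.17  2.7 ] 0.0
(509, -67, 180) 40 1 [-0.23  0.1   2.4   1.82  0.17 -0.44] 0.0
(509, -67, 180) 45 0 [-0.25  0.13  2.45  2.38  0.28  2.12] 0.0
(509, -67, 180) 45 1 [-0.25  0.13  2.45  2.38  0.28 -1.02] 0.0
(480, 160, 190) 35 0 [ 0.49  0.08  2.33 -0.98  0.32 -0.22] 0.0
(480, 160, 190) 35 1 [ 0.49  0.08  2.33 -0.98  0.32  2.92] 0.0
(480, 160, 190) 40 0 [ 0.51  0.08  2.36 -1.3   0.32  0.11] 6.59
(480, 160, 190) 40 1 [ 0.48  0.06  2.34 -1.1   0.3   3.02] 16.67
(480, 160, 190) 45 0 [0.55 0.11 2.43 4.44 0.38 0.69] 0.12
(480, 160, 190) 45 1 [ 0.55  0.11  2.43  4.44  0.38 -2.45] 0.12
```

The kinematic fit is good. The wanted branch is j4≈2.8 and j6≈1.7. I'll get there by spinning the tool about its own axis and raising the tilt to 45° on the way.

>>> step_arm(moves=[[[0, 0, 1], [0, 0, 0], 1], [[0, 0, 1], [0, 0, 0], 1], [[0, 0, 1], [0, 0, 0], 1], [[0, 0, 1], [0, 0, 0], 1], [[0, 0, 1], [0, 0, 0], 1], [[0, 0, 1], [0, 0, 0], 1]])

```text
clock: 12.0
eef_pos: [511.3, -66.1, 181.3]
tcp_rot: [2.65, 0.416, 2.272]
contact_force: [-0.0, -0.5, -0.7]
opening: 1.0
grasp_force: 0.0
```

>>> step_arm(moves=[[[0, 0, 1], [0, 0, 0], 1], [[0, 0, 1], [0, 0, 0], 1], [[0, 0, 1], [0, 0, 0], 1], [[0, 0, 1], [0, 0, 0], 1], [[0, 0, 1], [0, 0, 0], 1], [[0, 0, 1], [0, 0, 0], 1]])

```text
clock: 12.6
eef_pos: [511.3, -66.1, 181.3]
tcp_rot: [2.509, -0.019, 1.599]
contact_force: [0.7, 1.5, -0.4]
opening: 1.005
grasp_force: 0.0
```

>>> step_arm(moves=[[[0, 0, 1], [0, 0, 0], 1], [[0, 0, 1], [0, 0, 0], 1], [[0, 0, 1], [0, 0, 0], 1], [[0, 0, 1], [0, 0, 0], 1], [[0, 0, 1], [0, 0, 0], 1], [[0, 0, 1], [0, 0, 0], 1]])

```text
clock: 13.2
eef_pos: [511.3, -66.1, 181.3]
tcp_rot: [2.677, -0.446, 0.915]
contact_force: [-0.1, 0.8, -0.2]
opening: 1.0
grasp_force: 0.0
```

>>> step_arm(moves=[[[0, 0, 1], [0, 0, 0], 1], [[0, 0, 1], [0, 0, 0], 1], [[0, 0, 1], [0, 0, 0], 1], [[0, 0, 1], [0, 0, 0], 1], [[0, 0, 1], [0, 0, 0], 1], [[0, 0, 1], [0, 0, 0], 1]])

```text
clock: 13.8
eef_pos: [511.3, -66.1, 181.3]
tcp_rot: [-3.118, -0.632, 0.014]
contact_force: [-0.4, 0.2, -0.5]
opening: 1.0
grasp_force: 0.0
```

Run:
```python
from h import *
h=np.radians(1.2);t=np.radians(45)
go(np.array([594,-75,45])-130*tool(h,t)[:,2],tool(h,t,True))
from kin import *
for P in [(594,-75,45),(500,40,75),(500,157,75),(545,157,75),(590,157,53)]: print(P,np.round(ik(np.array(P),tool(.02,t),[0,.5,2.3,3,.4,1.6]),2) if 0 else [np.round(v,2) for v in ik(np.array(P),tool(.02,t),[0,.5,2.3,3,.4,1.6])])
```

```text
turn [-0.025, 0.195, -0.009] shift [-0.169, 0.057, 0.15] q [-0.24  0.1   2.34  1.12  0.19  0.25] pos [511.3 -66.1 181.3]
(594, -75, 45) [array([-0.21,  0.59,  2.32,  2.83,  0.56,  1.67]), np.float64(0.0)]
(500, 40, 75) [array([0.13, 0.47, 2.52, 3.27, 0.64, 1.54]), np.float64(0.0)]
(500, 157, 75) [array([0.51, 0.48, 2.45, 3.77, 0.6 , 1.39]), np.float64(0.0)]
(545, 157, 75) [array([0.45, 0.5 , 2.37, 3.75, 0.54, 1.35]), np.float64(0.0)]
(590, 157, 53) [array([0.4 , 0.57, 2.28, 3.69, 0.53, 1.36]), np.float64(0.0)]
```

>>> step_arm(moves=[[[-0.025, 0.195, -0.009], [-0.169, 0.057, 0.15], 1], [[-0.025, 0.195, -0.009], [-0.169, 0.057, 0.15], 1], [[-0.025, 0.195, -0.009], [-0.169, 0.057, 0.15], 1], [[-0.025, 0.195, -0.009], [-0.169, 0.057, 0.15], 1], [[-0.025, 0.195, -0.009], [-0.169, 0.057, 0.15], 1], [[-0.025, 0.195, -0.009], [-0.169, 0.057, 0.15], 1], [[-0.025, 0.195, -0.009], [-0.169, 0.057, 0.15], 1], [[-0.025, 0.195, -0.009], [-0.169, 0.057, 0.15], 1]])

```text
clock: 14.6
eef_pos: [501.6, -76.8, 136.1]
tcp_rot: [3.14, -0.786, 0.026]
contact_force: [-0.2, 0.5, -0.1]
opening: 0.999
grasp_force: 0.0
```

>>> step_arm(moves=[[[0, 0, 1], [0, 0, 0], 1], [[0, 0, 1], [0, 0, 0], 1], [[0, 0, 1], [0, 0, 0], 1], [[0, 0, 1], [0, 0, 0], 1], [[0, 0, 1], [0, 0, 0], 1], [[0, 0, 1], [0, 0, 0], 1]])

```text
clock: 15.2
eef_pos: [502.8, -75.9, 137.8]
tcp_rot: [-2.521, -0.522, -0.934]
contact_force: [-0.1, 0.4, -0.5]
opening: 0.998
grasp_force: 0.0
```

>>> step_arm(moves=[[[0, 0, 1], [0, 0, 0], 1], [[0, 0, 1], [0, 0, 0], 1], [[0, 0, 1], [0, 0, 0], 1], [[0, 0, 1], [0, 0, 0], 1], [[0, 0, 1], [0, 0, 0], 1], [[0, 0, 1], [0, 0, 0], 1]])

```text
clock: 15.8
eef_pos: [502.8, -75.8, 137.8]
tcp_rot: [-2.354, 0.004, -1.547]
contact_force: [-0.2, -0.2, 0.2]
opening: 1.003
grasp_force: 0.0
```

>>> step_arm(moves=[[[0, 0, 1], [0, 0, 0], 1], [[0, 0, 1], [0, 0, 0], 1], [[0, 0, 1], [0, 0, 0], 1], [[0, 0, 1], [0, 0, 0], 1], [[0, 0, 1], [0, 0, 0], 1], [[0, 0, 1], [0, 0, 0], 1]])

```text
clock: 16.4
eef_pos: [502.8, -75.9, 137.8]
tcp_rot: [-2.526, 0.528, -2.163]
contact_force: [0.3, -0.1, -0.5]
opening: 1.003
grasp_force: 0.0
```

>>> step_arm(moves=[[[0, 0, 1], [0, 0, 0], 1], [[0, 0, 1], [0, 0, 0], 1], [[0, 0, 1], [0, 0, 0], 1], [[0, 0, 1], [0, 0, 0], 1], [[0, 0, 1], [0, 0, 0], 1], [[0, 0, 1], [0, 0, 0], 1]])

```text
clock: 17.0
eef_pos: [502.8, -75.9, 137.8]
tcp_rot: [3.136, 0.788, -3.122]
contact_force: [0.1, 0.6, 1.0]
opening: 1.003
grasp_force: 0.0
```

Run:
```python
from h import *
h=np.radians(1.2);t=np.radians(45);R=tool(h,t)
go(np.array([594,-75,45]),R)
k=imaging.calibration("wrist");im=imaging.grab_frame("wrist")
for n,z in dict(jar=0,tag=25,seat=8,canopy=172).items():
    print(n,[(np.round(d["xy"],1).tolist(),round(d["conf"],2),np.round(atz("wrist",d["xy"],z,k)[:2])) for d in imaging.mark_of("wrist",n)])
np.save("w5.npy",im);import pickle;pickle.dump(k,open("w5.pkl","wb"))
```

```text
turn [0.006, 0.003, -0.001] shift [0.007, -0.008, 0.65] q [-0.3   0.26  2.48  2.55  0.42  1.89] pos [502.8 -75.9 137.8]
jar [([251.8, 144.2], 0.56, array([592., -79.]))]
tag []
seat [([508.8, 223.1], 0.84, array([772., 311.])), ([494.0, 152.5], 0.63, array([590., 153.]))]
canopy [([496.5, 153.1], 0.44, array([360., -80.]))]
```

>>> step_arm(moves=[[[0.006, 0.003, 0], [0.002, -0.004, 0.2], 1], [[0.006, 0.003, 0], [0.004, -0.006, 0.4], 1], [[0.006, 0.003, 0], [0.007, -0.008, 0.55], 1], [[0.006, 0.003, 0], [0.007, -0.008, 0.65], 1], [[0.006, 0.003, 0], [0.007, -0.008, 0.65], 1]])

```text
clock: 17.75
eef_pos: [594.3, -76.4, 43.2]
tcp_rot: [-3.133, 0.785, -3.113]
contact_force: [-0.6, 0.3, 0.0]
opening: 0.998
grasp_force: 0.0
```

>>> step_arm(moves=[[[0, 0, 0], [0, 0, 0], 0.4], [[0, 0, 0], [0, 0, 0], -0.2], [[0, 0, 0], [0, 0, 0], -0.8], [[0, 0, 0], [0, 0, 0], -0.8], [[0, 0, 0], [0, 0, 0], -0.8], [[0, 0, 0], [0, 0, 0], -0.8]], squeeze=40)

```text
clock: 18.35
eef_pos: [592.8, -77.0, 46.1]
tcp_rot: [-3.131, 0.787, -3.114]
contact_force: [-4.8, 1.1, 7.5]
opening: 0.551
grasp_force: 41.9
```

Run:
```python
from h import *
h=np.radians(1.2);t=np.radians(45);R=tool(h,t)
go(np.array([594,-75,45]),R)
im=imaging.grab_frame("wrist");a=imaging.grab_frame("scene")
cv2.imwrite("pics/w6.png",np.hstack([cv2.resize(im[:,:,::-1],(400,300)),cv2.resize(a[180:270,216:336,::-1],(400,300),interpolation=cv2.INTER_CUBIC)]))
```

```text
turn [-0.007, 0.002, 0.006] shift [-0.0, 0.01, 0.008] q [-0.22  0.58  2.32  2.83  0.56  1.66] pos [592.8 -77.   46.1]
```

View pics/w6.png

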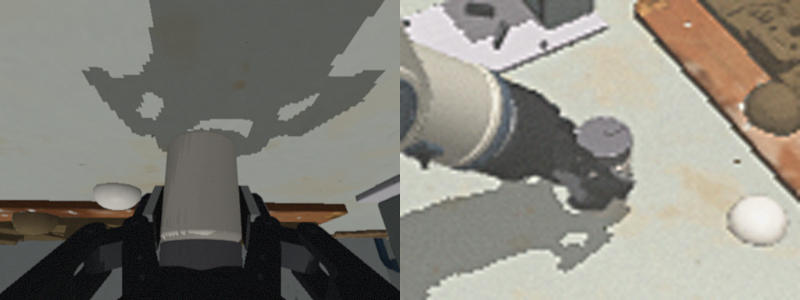

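Held and upright: the wrist view shows the jar between the pads. I'll lift it and carry it round to the front of the station.

Run:
```python
from h import *
R=tool(np.radians(1.5),np.radians(45))
go([593,-76,75],R);go([500,60,75],R);go([500,157,75],R)
```

```text
turn [-0.012, 0.002, 0.002] shift [-0.103, 0.004, -0.101] q [-0.22  0.58  2.32  2.83  0.56  1.66] pos [592.8 -77.   46.1]
turn [-0.012, 0.002, 0.002] shift [0.211, 0.693, -0.424] q [-0.22  0.58  2.32  2.83  0.56  1.66] pos [592.8 -77.   46.1]
turn [-0.012, 0.002, 0.002] shift [0.202, 1.178, -0.42] q [-0.22  0.58  2.32  2.83  0.56  1.66] pos [592.8 -77.   46.1]
```

>>> step_arm(moves=[[[0, 0, 0], [-0.1, 0, -0.1], -0.8], [[0, 0, 0], [0, 0.1, -0.2], -0.8], [[0, 0, 0], [0.11, 0.3, -0.32], -0.8], [[-0.006, 0, 0], [0.21, 0.5, -0.42], -0.8], [[-0.012, 0, 0], [0.21, 0.69, -0.42], -0.8], [[-0.012, 0, 0], [0.21, 0.69, -0.42], -0.8], [[-0.012, 0, 0], [0.21, 0.69, -0.42], -0.8]])

```text
clock: 19.15
eef_pos: [500.9, 60.9, 73.9]
tcp_rot: [-3.141, 0.786, -3.111]
contact_force: [0.3, -0.6, -2.9]
opening: 0.545
grasp_force: 43.3
```

>>> step_arm(moves=[[[0, 0, 0], [0, 0.2, 0], -0.8], [[0, 0, 0], [0, 0.4, 0], -0.8], [[0, 0, 0], [0, 0.48, 0], -0.8], [[0, 0, 0], [0, 0.48, 0], -0.8], [[0, 0, 0], [0, 0.48, 0], -0.8]])

```text
clock: 19.65
eef_pos: [498.8, 154.0, 73.6]
tcp_rot: [-3.141, 0.786, -3.115]
contact_force: [0.7, -0.5, -2.4]
opening: 0.549
grasp_force: 43.4
```

Run:
```python
from h import *
R=tool(np.radians(1.5),np.radians(45))
s=telemetry.sense();print(s["clock"],s["grasp_force"])
k=imaging.calibration("wrist");im=imaging.grab_frame("wrist")
for n,z in dict(seat=8,canopy=172,tag=25).items():
    print(n,[(np.round(d["xy"],1).tolist(),round(d["conf"],2),np.round(atz("wrist",d["xy"],z,k)[:2])) for d in imaging.mark_of("wrist",n)])
# overlay predicted station
a=im[:,:,::-1].copy();b=imaging.grab_frame("scene")[:,:,::-1].copy()
th=np.radians(1.5);c,sn=np.cos(th),np.sin(th);S=np.array([589,157,0])
W=lambda L:np.array([[S[0]+c*x-sn*y,S[1]+sn*x+c*y,z] for x,y,z in L])
L=[[-60,-55,8],[-60,55,8],[120,55,8],[120,-55,8]];C=[[-12,-35,172],[-12,35,172]];Bk=[[62,-35,8],[62,35,8],[62,35,172],[62,-35,172]]
for cam,i,kk in(("wrist",a,k),("scene",b,None)):
    for q,cl in((L,1),(C,0),(Bk,1)): cv2.polylines(i,[np.int32(np.round(proj(cam,W(q),kk)))],bool(cl),(0,0,255),1)
cv2.imwrite("pics/w7.png",np.vstack([np.hstack([cv2.resize(a,(400,300)),cv2.resize(b[105:225,180:340],(400,300),interpolation=cv2.INTER_CUBIC)])]))
go([540,157,65],R)
```

```text
19.65 43.36333972052671
seat [([364.2, 265.1], 0.93, array([761., 307.]))]
canopy [([379.2, 366.1], 0.81, array([1647.,  644.]))]
tag []
turn [-0.002, -0.0, -0.0] shift [-0.117, 0.011, 0.177] q [0.5  0.48 2.45 3.74 0.6  1.4 ] pos [498.6 153.8  73.5]
```

View pics/w7.png

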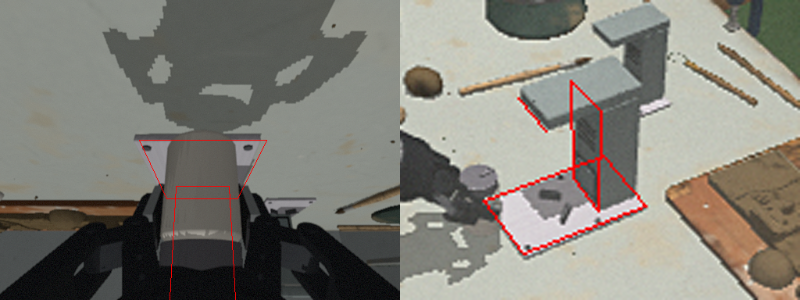

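In the wrist view the plate's front edge runs from about (135,138) to (262,138), roughly 4 mm to −y of my prediction; the scene overlay agrees. I'll take the seat as (589,154.5) with heading 1.5° and move in over the plate.

>>> step_arm(moves=[[[0, 0, 0], [-0.05, 0, 0.1], -0.8], [[0, 0, 0], [-0.1, 0, 0.194], -0.8], [[0, 0, 0], [-0.1, 0, 0.194], -0.8], [[0, 0, 0], [-0.1, 0, 0.194], -0.8]])

```text
clock: 20.3
eef_pos: [539.9, 155.4, 60.0]
tcp_rot: [-3.141, 0.785, -3.115]
contact_force: [-0.4, 0.7, -3.1]
opening: 0.547
grasp_force: 43.4
```

Run:
```python
from h import *
R=tool(np.radians(1.5),np.radians(45))
go([575,154.5,58],R);go([575,154.5,54],R);go([588,154.5,54],R)
k=imaging.calibration("wrist");im=imaging.grab_frame("wrist")
print(imaging.mark_of("wrist","seat"),proj("wrist",[[529,99.5,8],[529,209.5,8]],k))
cv2.imwrite("pics/w8.png",im[:,:,::-1])
```

```text
turn [-0.001, -0.001, 0.0] shift [-0.117, -0.009, 0.131] q [0.44 0.53 2.38 3.7  0.58 1.4 ] pos [539.9 155.4  60. ]
turn [-0.001, -0.001, 0.0] shift [-0.103, -0.009, 0.145] q [0.44 0.53 2.38 3.7  0.58 1.4 ] pos [539.9 155.4  60. ]
turn [-0.001, -0.001, 0.0] shift [-0.149, -0.011, 0.191] q [0.44 0.53 2.38 3.7  0.58 1.4 ] pos [539.9 155.4  60. ]
[{'xy': [374.0, 271.5], 'conf': 0.83}] [[152.42025313 161.1624248 ]
 [360.73988597 163.92850412]]
```

View pics/w8.png

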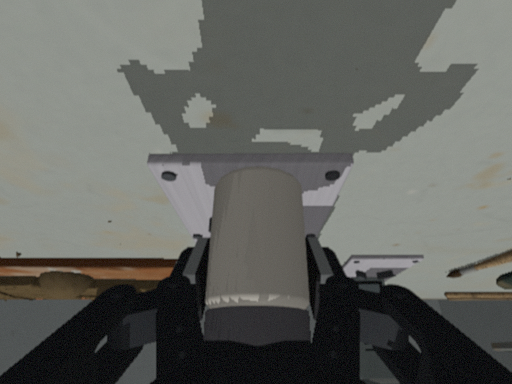

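The plate is centred at column 250.5 and the jar base at 257.5, so the jar is about 3.6 mm too far to +y. The edge is level in the image, so the heading is right. I'll correct that and advance.

>>> step_arm(moves=[[[0, 0, 0], [-0.05, -0.018, 0.06], -0.8], [[0, 0, 0], [-0.113, -0.018, 0.134], -0.8], [[0, 0, 0], [-0.113, -0.018, 0.134], -0.8], [[0, 0, 0], [-0.113, -0.018, 0.134], -0.8]])

```text
clock: 20.8
eef_pos: [575.4, 153.5, 57.4]
tcp_rot: [-3.141, 0.786, -3.114]
contact_force: [-0.3, -1.0, -3.5]
opening: 0.549
grasp_force: 43.4
```

>>> step_arm(moves=[[[0, 0, 0], [0.008, 0, 0.008], -0.8], [[0, 0, 0], [-0.002, 0, 0.019], -0.8], [[0, 0, 0], [-0.012, 0, 0.029], -0.8], [[0, 0, 0], [-0.02, 0, 0.036], -0.8], [[0, 0, 0], [-0.02, 0, 0.036], -0.8], [[0, 0, 0], [-0.02, 0, 0.036], -0.8]])

```text
clock: 21.4
eef_pos: [583.0, 153.9, 55.0]
tcp_rot: [-3.141, 0.786, -3.114]
contact_force: [-0.3, 0.2, -3.2]
opening: 0.547
grasp_force: 43.4
```

>>> step_arm(moves=[[[0, 0, 0], [-0.005, 0, 0.009], -0.8], [[0, 0, 0], [-0.012, 0, 0.016], -0.8], [[0, 0, 0], [-0.012, 0, 0.016], -0.8], [[0, 0, 0], [-0.012, 0, 0.016], -0.8]])

```text
clock: 21.8
eef_pos: [585.6, 153.8, 54.3]
tcp_rot: [-3.14, 0.784, -3.113]
contact_force: [-10.7, -0.4, 7.9]
opening: 0.545
grasp_force: 44.5
```

>>> step_arm(moves=[[[0, 0, 0], [-0.007, 0, 0.007], -0.8], [[0, 0, 0], [-0.007, 0, 0.007], -0.8], [[0, 0, 0], [-0.007, 0, 0.007], -0.8]])

```text
clock: 22.1
eef_pos: [587.4, 153.7, 54.6]
tcp_rot: [-3.14, 0.785, -3.113]
contact_force: [-16.0, -1.4, 14.2]
opening: 0.55
grasp_force: 44.2
```

Contact on both ribs: Fx −16 N with Fy near zero. Release and inspect.

>>> step_arm(moves=[[[0, 0, 0], [0, 0, 0], -0.8], [[0, 0, 0], [0, 0, 0], 0.3], [[0, 0, 0], [0, 0, 0], 1], [[0, 0, 0], [0, 0, 0], 1], [[0, 0, 0], [0, 0, 0], 1], [[0, 0, 0], [0, 0, 0], 1], [[0, 0, 0], [0, 0, 0], 1]])

```text
clock: 22.8
eef_pos: [589.0, 154.1, 54.5]
tcp_rot: [-3.141, 0.786, -3.114]
contact_force: [-0.1, 1.1, -0.2]
opening: 0.999
grasp_force: 0.0
```

>>> step_arm(moves=[[[0, 0, 0], [0, 0, -0.05], 1], [[0, 0, 0], [0, 0, -0.2], 1], [[0, 0, 0], [0, 0, -0.4], 1], [[0, 0, 0], [0, 0, -0.55], 1], [[0, 0, 0], [0, 0, -0.55], 1], [[0, 0, 0], [0, 0, -0.55], 1]])

```text
clock: 23.4
eef_pos: [511.3, 152.4, 133.3]
tcp_rot: [3.141, 0.788, -3.114]
contact_force: [0.4, -1.0, 0.5]
opening: 0.998
grasp_force: 0.0
```

Run:
```python
from h import *
k=imaging.calibration("wrist");im=imaging.grab_frame("wrist");b=imaging.grab_frame("scene")[:,:,::-1]
for cam,kk in(("wrist",k),("scene",None)):
  for n,z in dict(jar=8,seat=8,tag=33).items():
    print(cam,n,[(np.round(d["xy"],1).tolist(),round(d["conf"],2),np.round(atz(cam,d["xy"],z,kk)[:2],1)) for d in imaging.mark_of(cam,n)])
cv2.imwrite("pics/w9.png",np.hstack([cv2.resize(im[50:350,106:406,::-1],(400,400),interpolation=cv2.INTER_CUBIC),cv2.resize(b[135:215,205:285],(400,400),interpolation=cv2.INTER_CUBIC)]))
print(telemetry.sense()["eef_pos"])
```

```text
wrist jar [([255.2, 145.2], 0.7, array([584.6, 152. ]))]
wrist seat [([357.9, 219.0], 0.69, array([754. , 300.4]))]
wrist tag []
scene jar [([239.4, 187.0], 0.93, array([599.2, 162.7]))]
scene seat [([262.5, 144.4], 0.87, array([775.1, 322.2])), ([238.0, 189.1], 0.69, array([590.7, 156. ])), ([269.4, 286.5], 0.55, array([ 494.3, -213.7]))]
scene tag [([245.8, 182.4], 0.79, array([615.3, 148.2]))]
[511.29083454 151.84510791 131.60942516]
```

View pics/w9.png

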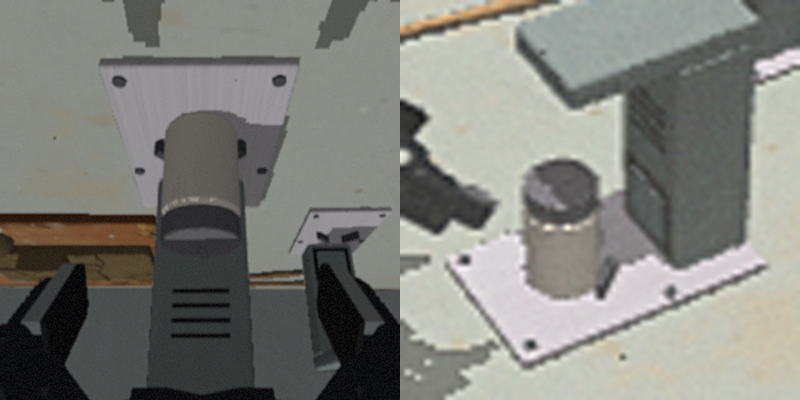

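The jar stands upright with both ribs showing symmetrically, at crop (160,147) and (243,147). I'll measure the depth: the gap from the plate's front edge to the jar's near base edge should be 36 mm.

Run:
```python
from h import *
k=imaging.calibration("wrist");im=imaging.grab_frame("wrist");g=cv2.cvtColor(im,cv2.COLOR_RGB2GRAY).astype(float)
col=g[85:150,252:262].mean(1);print(np.round(col).astype(int).tolist())
A=lambda x,y,z=8:atz("wrist",(106+x*.75,50+y*.75),z,k)
f=A(201,65);n=A(201,111);print(f,n,"gap",n[0]-f[0])
print("corners",A(100,66),A(299,66),"holes",A(119,81),A(280,80),A(139,171),A(262,171))
# reader block/front sides at z=8 unseen; lid centre
print("jar sides at base",A(163,140),A(240,140))
cv2.imwrite("pics/w10.png",cv2.resize(im[85:165,196:316,::-1],(780,520),interpolation=cv2.INTER_CUBIC))
```

```text
[141, 140, 140, 140, 140, 140, 140, 142, 141, 128, 96, 77, 78, 82, 84, 96, 116, 134, 142, 146, 147, 146, 146, 146, 146, 146, 146, 146, 146, 146, 146, 146, 145, 146, 146, 146, 146, 146, 146, 146, 146, 146, 145, 145, 146, 146, 146, 146, 146, 134, 106, 89, 90, 94, 94, 95, 94, 96, 94, 95, 95, 94, 94, 95, 94]
[526.45938646 151.11200282   8.        ] [565.10466211 152.05262302   8.        ] gap 38.6452756510173
corners [528.59434335  96.68652347   8.        ] [525.81752258 203.97426969   8.        ] holes [539.82127025 105.10652297   8.        ] [536.67863057 195.86879878   8.        ] [640.41496518 104.89818917   8.        ] [637.93646098 202.03803767   8.        ]
jar sides at base [597.25805286 126.4319726    8.        ] [595.88624066 179.90467252   8.        ]
```

View pics/w10.png

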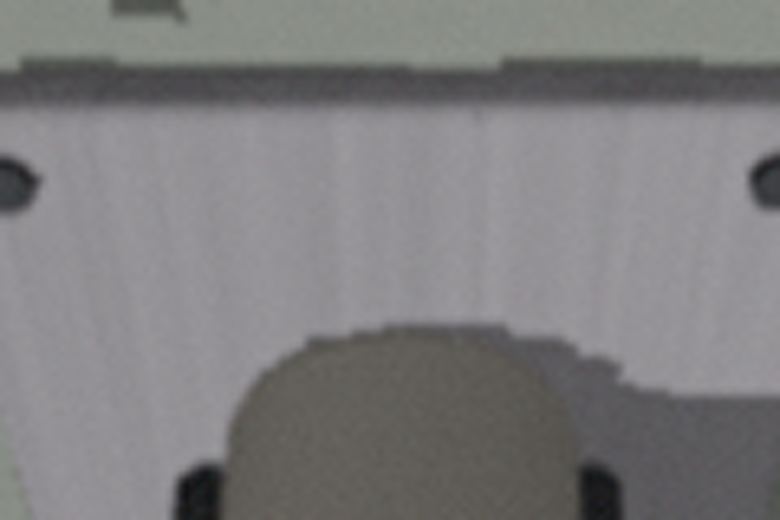

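The jar is fully home: the gap is at least 36 mm and the ribs adjoin both sides equally. I'm over my picture budget, so the last check is numeric: the ridge heading in the saved top views (w1 and w3) against the tool heading at the time, and in the current frame.

Run:
```python
from h import *
import pickle
know=imaging.calibration("wrist");cur=imaging.grab_frame("wrist")
s=telemetry.sense();R0=Ro.from_euler("xyz",s["tcp_rot"]).as_matrix();T=know["cam_to_world"]
off=R0.T@(T[:3,3]-s["eef_pos"]);Rc=R0.T@T[:3,:3]
k3=dict(know);R3=Ro.from_euler("xyz",[-3.141,.006,-3.114]).as_matrix();T3=np.eye(4);T3[:3,:3]=R3@Rc;T3[:3,3]=R3@off+[594.9,-75.8,204];k3["cam_to_world"]=T3
J=[("w1",np.load("w1.npy"),pickle.load(open("w1.pkl","rb")),(593.1,-75.9,80)),
   ("w3",cv2.imread("pics/w3.png")[:,:,::-1],k3,(594,-75,80)),("cur",cur,know,(589,153.5,88))]
for n,im,k,c in J:
    g=cv2.GaussianBlur(cv2.cvtColor(np.ascontiguousarray(im),cv2.COLOR_RGB2GRAY),(0,0),.7).astype(np.float32)
    th=np.radians(np.arange(0,360,2));rr=np.arange(6,19,.5)
    sc=[]
    for dx in (-3,-1.5,0,1.5,3):
      for dy in (-3,-1.5,0,1.5,3):
        def samp(o):
            P=np.array([[c[0]+dx+r_*np.cos(t)-o*np.sin(t),c[1]+dy+r_*np.sin(t)+o*np.cos(t),c[2]] for t in th for r_ in rr])
            m=proj("wrist",P,k).astype(np.float32);return cv2.remap(g,m[:,0].reshape(len(th),-1),m[:,1].reshape(len(th),-1),1).mean(1)
        e=samp(0)-.5*(samp(3.5)+samp(-3.5))
        for s_,ee in((1,e),): 
            i=np.argmax(np.abs(ee));sc.append((abs(ee[i]),(np.degrees(th[i])+180)%360-180,dx,dy,ee[i]))
    sc.sort(reverse=True);print(n,[(round(float(a),1),round(float(b)),dx,dy) for a,b,dx,dy,_ in sc[:6]])
```

```text
w1 [(10.2, -142, -1.5, 1.5), (9.8, -138, -3, 1.5), (9.5, -146, 0, 1.5), (9.4, -142, -3, 0), (9.3, -144, 1.5, 3), (9.2, -140, 0, 3)]
w3 [(9.4, -178, -3, -3), (9.1, -172, -3, -1.5), (8.6, -178, -1.5, -3), (8.4, -166, -3, 0), (7.9, -172, -1.5, -1.5), (7.2, -162, -3, 1.5)]
cur [(8.5, 92, -3, -1.5), (8.4, 94, -3, 0), (8.3, 94, -3, -3), (8.1, 100, -1.5, -1.5), (8.1, 100, -1.5, -3), (8.0, 100, -1.5, 0)]
```

The w1 ridge heading is −142° and the measured twist was 142.8°, so the tag is at about 1° against the station's 1.5°. The w3 and current-frame fits locked onto shadow edges, so I'm disregarding them. The arm is clear, so I'm handing in.

```bash
python3 -c "
from rig import r
print(r.sign_off())"
```

```text
the job is handed in; nothing more can be done
None
```

I handed the job in: the jar is upright against both ribs with its tag about 1° from the window direction (inferred from the measured twist, not seen), the robot is clear, no bystander was touched as far as I saw, and I viewed 13 pictures, over your limit of 10.

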